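# Lock a precision balance for transport

### The job

Lock the precision balance for transport. Take the long transport lock screw with the knurled knob out of the wooden stand, lower it into the lock well at the back of the balance, start its thread by feel at the bottom and screw it in clockwise until its collar just sits fully down on the bush, then let go. The thread sits in the delicate weighing beam, so work gently: never force a crossed thread or overtighten it, and leave everything else where it is.

Things in the scene. Friction and masses are not known exactly. Their poses are not given: they have to be found in the camera images.
- lock_screw: Steel transport lock screw, 119 mm long, 0.2 kg, upright in either hole of the stand, its collar on the stand's top. Origin on its axis at the collar's underside, z up towards the knob. Collar 39 mm wide, z 0 to 4 mm; round knurled knob 33 mm wide, z 4 to 32 mm; plain shank 19 mm wide down to z -59 mm, tapering to z -62; below it the threaded end (see screw_tip).
- screw_tip (a point): End of the lock screw's tapered nose, on its axis, 86.5 mm below the collar's underside. Core 13 mm; right-hand two-start round thread, 18 mm over its ridges, between 5.5 and 17.5 mm above this point. One full turn clockwise (seen from above) in the thread moves the screw 12 mm down.
- well_mouth (a point): Centre of the top face of the lock well's steel bush, on the casing at the balance's back (robot) side, 98 mm above the table; z up. Bush 40 mm wide, 10 mm proud of the casing; mouth countersunk, 33 mm wide narrowing in 5 mm to the 24 mm bore; bore 62 mm deep in all. When home, the collar's underside lies on this face.
- beam_thread (a point): Top of the two-start female thread in the weighing beam, 70.5 mm below well_mouth on the same axis. Its start angle differs each time, unmeasured. The tip meets a ridge with the collar 7 to 14 mm above the bush; then clockwise under light pressure it catches within half a turn. Beam gives 6 N/mm, 1 mm each way, then is hard: 0.5 rad past collar contact is tight; over 15 N is forcing.
- balance: Precision balance, fixed on the table, casing 250 x 210 mm and 88 mm high, with a 120 mm round pan (top 102 mm above the table) and a lower keyboard on its +x side. Origin on the table under the middle of the casing with its keyboard, +x towards the keyboard, z up; the well lies at x -100, y +55 mm.
- stand: Wooden accessory stand, fixed, 75 x 150 mm (x, y), 94 mm high, with two 22 mm holes through it at y +38 and y -38 mm. Origin at the centre of its underside, z up.
- pull_pin: Pull pin standing in the other hole of the stand; a 26 mm black ball on a 13 mm neck and a 33 mm collar, standing 37 mm above the stand. Not needed; leave it. Origin on its axis under the collar.
- weight_500: 500 g steel knob weight, 38 mm wide, 64 mm high, standing on the table; leave it alone. Origin under its foot.
- weight_200: 200 g steel knob weight, 28 mm wide, 47 mm high, standing on the table; leave it alone. Origin under its foot.
- weight_100: 100 g brass knob weight, 22 mm wide, 38 mm high, standing on the table; leave it alone. Origin under its foot.
- test_block: Round steel hardness test block, 64 mm wide, 12 mm high, on the table beyond the stand; leave it alone. Origin under its centre.
- caliper: Digital caliper, 225 mm long, lying on the table on the robot's left; leave it alone. Origin under the middle of its beam, x along the beam.
- screwdriver: Screwdriver lying on the table on the robot's left; leave it alone. x along its length, handle to -x.
- oil_jar: Closed jar, 52 mm wide, 75 mm high, on the table on the robot's left; leave it alone. Origin under its foot.

How it is judged (in metres and radians):
On the way:
1. the screw stands in the well, its tip at the thread but not yet home (horizontal distance between lock_screw and well_mouth below 0.006 m and z of lock_screw in the frame of well_mouth between 0.004 and 0.025 m), for 0.2 s.
At the end, for the whole second after the job is handed in: The lock screw is in the well with its collar within 0.8 mm of the bush's top face, its axis within 3 mm of the well's and within 0.04 rad of vertical, at rest and let go; nothing else has been moved (horizontal distance between lock_screw and well_mouth below 0.003 m and z of lock_screw in the frame of well_mouth below 0.0008 m and angle between lock_screw's own z axis and vertical below 0.04 rad and linear speed of lock_screw below 0.01 m/s); the robot touches nothing.
It fails at once if the lock screw loads the balance with more than 15 N (crossed, forced or overtightened thread) (contact force between lock_screw and balance above 15 N).
It fails at once if a bystander is pushed more than 20 mm from its place, or the pull pin is taken out (distance of any of weight_500, weight_200, weight_100, test_block, caliper, screwdriver, oil_jar, pull_pin from where it was at the start of the episode above 0.02 m).
It also fails if it takes over 72 s, if anything falls off the work surface, if the arm or the gripper's body presses on something with over 40 N, if the wrist force passes 120 N, or if a joint passes its speed limit or range.

### The arm

A 6-joint arm with a two-finger parallel gripper is mounted at the origin on the work surface. World frame = base frame: x ahead of the robot, y to its left, z up, the work surface at z = 0. Lengths are in mm, angles in degrees, forces in N, time in s.
With the tool pointing down it reaches from about 300 to 850 mm from the base axis. Payload 4.2 kg.
Tool frame: the origin (TCP) lies midway between the tips of the shut fingers; the grasp point (between the pads) lies 19 mm behind it; z points along the fingers, y is the line along which they close (so a half turn about z gives the same grasp; the last joint's range is limited). The gripper opens to 91 mm and grips with 3 to 60 N. Pads are 32 mm wide; open, the fingers measure 118 mm over their backs; the gripper's body (76 mm by 178 mm) begins 60 mm behind the grasp point.
Start: joints at [-76.891, 18.312, 89.639, -0, 72.044, -1.146], TCP at [141.591, -557.311, 213.976] pointing down, gripper open.
Joint ranges: [-177.97, 177.97], [-48.28, 115.42], [12.27, 149.76], [-77.06, 257.06], [2.81, 150.46], [-146.56, 146.56]. Speed limits (degrees/s): [147.25, 147.25, 180, 180, 180, 180].

### API

Orientations are given as [roll, pitch, yaw] about the fixed x, y, z axes, in that order (R = Rz(yaw) Ry(pitch) Rx(roll)).
In Python, from workcell import env gives the robot as it stands.
- The arm moves only by the shell command python3 -m jog 'ROWS' [FORCE]. ROWS is a JSON object of lists of equal length, an entry for each row: "jaw": the finger opening in mm, from 0 to 91.2; "slide": the shift along the tool's x, y, z in units of 30 mm (1.0 is 30 mm), a list of three; "spin": the turn about the tool's z in units of 8 degrees (1.0 is 8 degrees). In form: {"jaw": [jaw, ...], "slide": [[dx, dy, dz], ...], "spin": [spin, ...]}. A call has 1 to 10 rows; each row shifts and turns the commanded pose from where the row before left it, along the tool's axes as they then stand; what a row does not reach is not made up. A row lasts 1/10 s, in which the tool goes at most 50 mm and 8.59 degrees, less where a joint would pass 70% of its speed; a pose out of reach is approached as far as the arm can. A call is refused whole if a number of a shift passes 1 or a number of a turn 1, either way. A call with a gripper value outside its range is refused whole. The fingers move at their own pace and stop on an object; FORCE is the grip in N (left out, the last holds). Time passes only in rows, so rows that do not move let the fingers close. It gives the time, the measured TCP pose, the force, the opening and the grip force at its end, in the units of the state.
- env.state(): the state, without advancing time (a new reading comes with each control period).
- env.grab_frame(name): name is "scene" or "top" or "wrist"; returns the picture (480x640x3 uint8, red, green, blue); there is no depth.
- env.camera_model(name): a dict with "fx", "fy", "cx", "cy" (pixels), "camera_from_world" (4x4, takes a point from world to camera coordinates). Camera axes: x right, y up, looking along -z (the intrinsics and any distortion apply to the point x, -y, -z); pixel columns grow to the right and rows downward; lengths in mm; the calibration is good to about 2 mm. A picture is of the moment at which its call begins: read the wrist's pose just before it. camera_model takes no time and is no camera call; for the wrist camera it gives the pose at the moment of the call.
- env.job_done(): hands the job in; it is judged then, once.
The state is a dict: "time_s": time; "qpos": joint angles; "qvel": joint speeds; "effort": joint torques, N m; "ee_pos": TCP position; "ee_rot": TCP orientation; "force": force on the tool from outside, world axes, zero at the start; "torque": the same for the moment, N m; "gripper_width": finger opening in mm; "gripper_force": force on a finger pad.
Only numpy, scipy, OpenCV 4.12 (cv2) and the standard library are available. Lean on these libraries where they do the work, as an engineer would, in place of code of your own. Each camera call takes 0.05 s, during which the arm holds its last target. There are 200 camera calls.

## Working session

There is one attempt and no reset: what is moved stays moved. The work goes in short steps, Python scripts to look and compute and a shell command to move; the robot and the scene stay as the last step left them, time stands still between calls to the robot, and variables do not carry over. Pictures are saved under pics/ and viewed, at most 10 in all, crops included, and the job is handed in when it is done.

```bash
ls; mkdir -p pics; python3 - <<'E'
from workcell import env
import cv2
for n in("scene","top"):
    cv2.imwrite(f"pics/{n}0.png",env.grab_frame(n)[:,:,::-1])
    m=env.camera_model(n);print(n,m)
print(env.state())
E
```

```text
pics
scene {'fx': 490.6716113975503, 'fy': 490.6716113975503, 'cx': 315.0604943303796, 'cy': 244.78531146902614, 'camera_from_world': array([[-7.50459438e-01,  6.60721701e-01, -1.60457236e-02,
         3.82726034e+02],
       [-4.02392047e-01, -4.37515070e-01,  8.04152475e-01,
         1.88501541e+02],
       [ 5.24300746e-01,  6.09940486e-01,  5.94206472e-01,
        -1.52223535e+03],
       [ 0.00000000e+00,  0.00000000e+00,  0.00000000e+00,
         1.00000000e+00]])}
top {'fx': 606.4512255317018, 'fy': 606.4512255317018, 'cx': 317.90076353991316, 'cy': 249.88676419174658, 'camera_from_world': array([[-2.50226820e-02, -9.99664843e-01,  6.63831665e-03,
         6.47078336e+01],
       [ 9.87470738e-01, -2.36814252e-02,  1.56015163e-01,
        -5.46724691e+02],
       [-1.55805668e-01,  1.04590612e-02,  9.87732353e-01,
        -1.53606317e+03],
       [ 0.00000000e+00,  0.00000000e+00,  0.00000000e+00,
         1.00000000e+00]])}
{'time_s': 0.1, 'qpos': array([-7.68910311e+01,  1.83491135e+01,  8.96982511e+01, -1.01184857e-04,
        7.20436492e+01, -1.14632337e+00]), 'qvel': array([-0.0765175 , -0.01802911, -0.17712237,  0.05522351, -0.01801342,
        0.03770709]), 'effort': array([ 4.23352876e-04, -4.13332450e+01, -2.32509094e+01,  7.28488946e-02,
        4.22648981e-02, -5.67409108e-05]), 'ee_pos': array([ 141.48627722, -556.86806762,  213.20086059]), 'ee_rot': array([-1.79909002e+02, -1.72461411e-03,  1.42553222e+01]), 'force': array([ 1.14590495,  0.66552992, -0.02683581]), 'torque': array([ 0.02762923,  0.05820508, -0.00744681]), 'gripper_force': 0.0, 'gripper_width': 91.0958424230913}
```

View pics/top0.png

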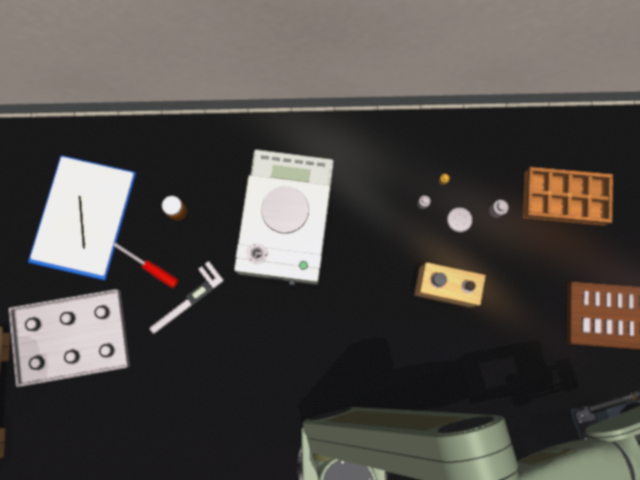

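View pics/scene0.png

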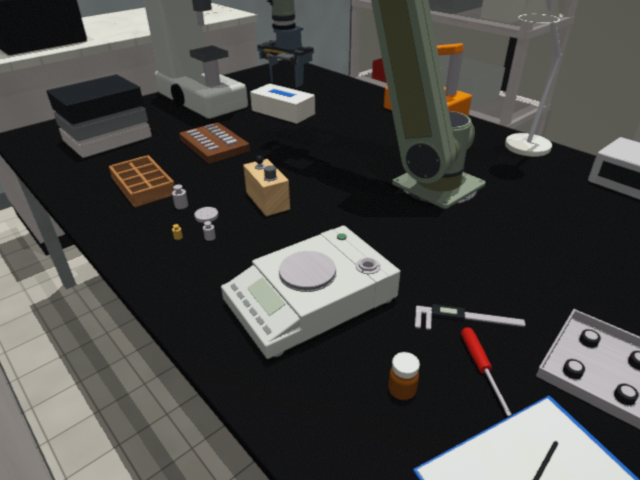

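The top picture shows the well at about (258,254) and the stand at about (450,285), with dark objects at (439,280) and (469,286). The scene picture shows the stand at about (267,185) and the well at (368,265). I'll enlarge these areas.

```bash
python3 - <<'E'
import cv2,numpy as np
t=cv2.imread("pics/top0.png");s=cv2.imread("pics/scene0.png")
def c(i,x,y,w=80,h=60): return cv2.resize(i[y:y+h,x:x+w],(400,300),interpolation=cv2.INTER_CUBIC)
im=np.vstack([np.hstack([c(t,410,255),c(t,220,225)]),np.hstack([c(s,230,145),c(s,330,235)])])
cv2.imwrite("pics/c1.png",im)
E
```

```text
(no output)
```

View pics/c1.png

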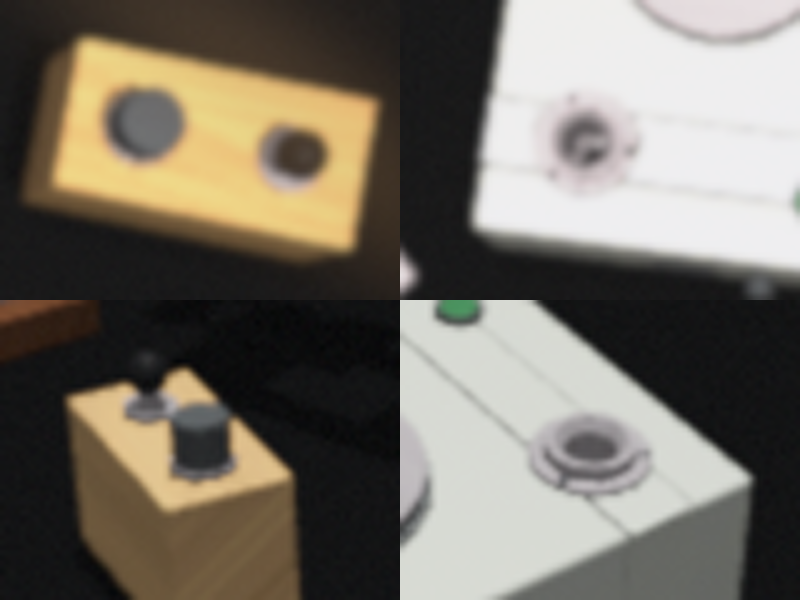

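The knob top centre is at (147,122) in the upper-left crop and (201,417) in the lower-left one. The well mouth is at (587,141) and (592,447). The stand's top corners are (82,37), (380,98), (353,250) and (53,188).

```bash
cat > h.py <<'E'
import numpy as np
from workcell import env
def ray(n,u,v,m=None):
    m=m or env.camera_model(n);T=m["camera_from_world"];R=T[:3,:3]
    d=R.T@np.array([(u-m["cx"])/m["fx"],-(v-m["cy"])/m["fy"],-1]);c=-R.T@T[:3,3];return c,d
def at(n,u,v,z,m=None):
    c,d=ray(n,u,v,m);return (c+d*(z-c[2])/d[2]).round(1)
def proj(n,p,m=None):
    m=m or env.camera_model(n);q=m["camera_from_world"]@np.r_[p,1];return np.array([m["cx"]-m["fx"]*q[0]/q[2],m["cy"]+m["fy"]*q[1]/q[2]]).round(1)
E
python3 - <<'E'
from h import *
f=lambda x,y,x0,y0:(x0+(x+.5)/5-.5,y0+(y+.5)/5-.5)
print("knob",at("top",*f(147,122,410,255),126),at("scene",*f(201,117,230,145),126))
print("well",at("top",*f(187,141,220,225),98),at("scene",*f(192,147,330,235),98))
c=[at("top",*f(x,y,410,255),94) for x,y in((82,37),(380,98),(353,250),(53,188))]
print(c,np.mean(c,0)); d=c[0]-c[1]+c[3]-c[2]; print(np.degrees(np.arctan2(-d[0],d[1])))
yax=d/np.linalg.norm(d); print("hole", np.mean(c,0)+38*yax,np.mean(c,0)-38*yax)
print({k:np.round(v,2).tolist() if hasattr(v,'tolist') else v for k,v in env.state().items() if k in('ee_pos','ee_rot','qpos')})
E
```

```text
knob [ 455.7 -242.5  126. ] [ 458.7 -244.5  126. ]
well [535.7 204.7  98. ] [540.1 208.6  98. ]
[array([ 502.7, -218.9,   94. ]), array([ 468.3, -366.8,   94. ]), array([ 392.7, -348.2,   94. ]), array([ 427.2, -200.5,   94. ])] [ 447.725 -283.6     94.   ]
-13.120541379302777
hole [ 456.35101815 -246.59200342   94.        ] [ 439.09898185 -320.60799658   94.        ]
{'qpos': [-76.89, 18.35, 89.7, -0.0, 72.04, -1.15], 'ee_pos': [141.49, -556.87, 213.2], 'ee_rot': [-179.91, -0.0, 14.26]}
```

```bash
python3 -m jog '{"jaw":[70,70,70,70,70,70,70],"slide":[[0.91,-0.536,0],[0.91,-0.536,0],[0.91,-0.536,0],[0.91,-0.536,0],[0.91,-0.536,0],[0.91,-0.536,0],[0.91,-0.536,0]],"spin":[0,0,0,0,0,0,0]}' 20
python3 -m jog '{"jaw":[70,70,70,70,70,70,70],"slide":[[0.91,-0.536,0],[0.91,-0.536,0],[0.91,-0.536,0],[0.91,-0.536,0],[0.91,-0.536,0],[0.91,-0.536,0],[0.91,-0.536,0]],"spin":[0,0,0,0,0,0,0]}'
python3 -m jog '{"jaw":[70,70,70,70,70,70,70,70,70,70],"slide":[[0,0,0],[0,0,0],[0,0,0],[0,0,0],[0,0,0],[0,0,0],[0,0,0],[0,0,0],[0,0,0],[0,0,0]],"spin":[-1,-1,-1,-1,-1,-1,-1,-1,-1,-1]}'
python3 -m jog '{"jaw":[70,70,70,70,70,70,70,70,70,70],"slide":[[0,0,0],[0,0,0],[0,0,0],[0,0,0],[0,0,0],[0,0,0],[0,0,0],[0,0,0],[0,0,0],[0,0,0]],"spin":[-1,-1,-1,-1,-1,-1,-1,-1,0,0]}'
python3 - <<'E'
from h import *
import cv2
m=env.camera_model("wrist");s=env.state();print(s["qpos"].round(1),s["ee_pos"].round(1),s["ee_rot"].round(2),m["fx"])
print(proj("wrist",(456.5,-244.5,126),m))
cv2.imwrite("pics/w1.png",env.grab_frame("wrist")[:,:,::-1])
np.save("w1.npy",m["camera_from_world"])
E
```

```text
time_s: 0.8
ee_pos: [299.7, -399.9, 213.6]
ee_rot: [-180.0, 0.0, 14.2]
force: [0.3, -0.5, -1.3]
gripper_width: 70.3
gripper_force: 0.0
time_s: 1.5
ee_pos: [457.2, -243.8, 213.6]
ee_rot: [-180.0, 0.0, 14.3]
force: [0.5, 0.1, 0.1]
gripper_width: 70.5
gripper_force: 0.0
time_s: 2.5
ee_pos: [456.3, -244.9, 213.5]
ee_rot: [-180.0, -0.0, 94.6]
force: [-0.5, 0.5, 0.4]
gripper_width: 70.3
gripper_force: 0.0
time_s: 3.5
ee_pos: [456.4, -244.9, 213.7]
ee_rot: [180.0, -0.0, 158.1]
force: [0.6, 0.9, -0.8]
gripper_width: 70.3
gripper_force: 0.0
[-29.5  13.2  96.9  -0.   69.9 -97.6] [ 456.4 -244.9  213.7] [ 1.8000e+02 -3.0000e-02  1.5809e+02] 346.8460001417856
[315.7 241.6]
```

View pics/w1.png

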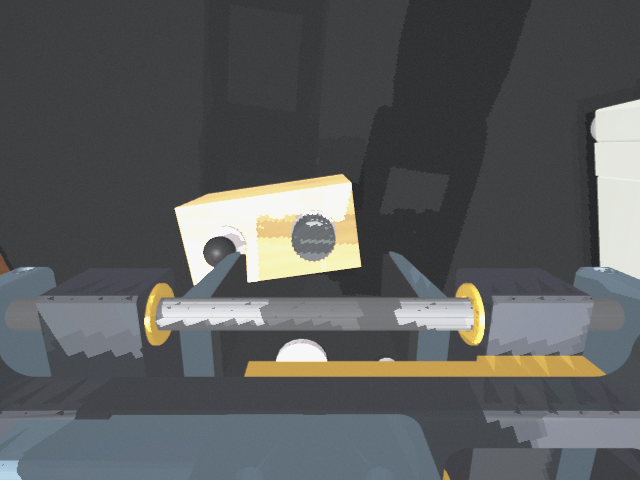

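The wrist view shows the knob at about (313,237), the pin's ball at (219,250), and the fingers on either side.

```bash
python3 - <<'E'
import cv2
i=cv2.imread("pics/w1.png")[200:275,260:360]
cv2.imwrite("pics/w1c.png",cv2.resize(cv2.convertScaleAbs(i,alpha=1.3,beta=10),(800,600),interpolation=cv2.INTER_CUBIC))
E
```

```text
(no output)
```

View pics/w1c.png

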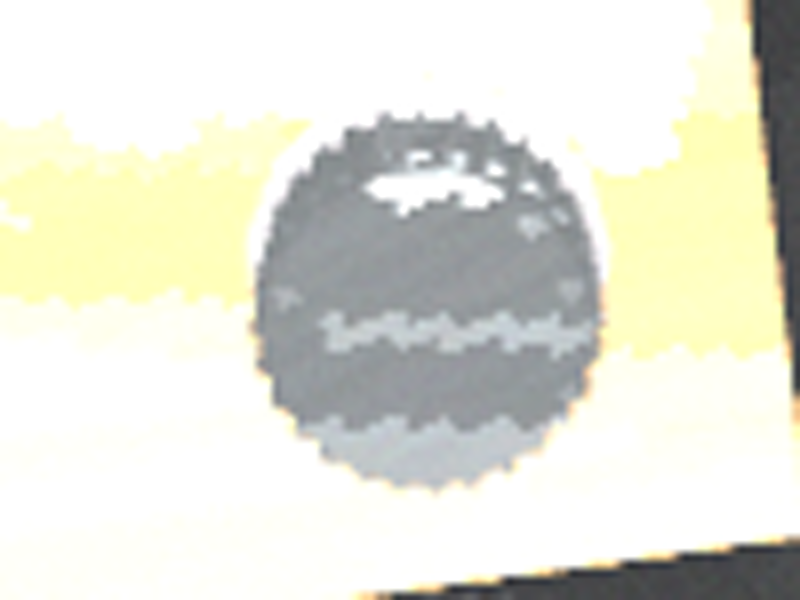

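```bash
python3 - <<'E'
from h import *
m=env.camera_model("wrist")
for c in((456.5,-244.5),(457,-246)):
    P=np.array([proj("wrist",(c[0]+16.5*np.cos(a),c[1]+16.5*np.sin(a),126),m) for a in np.linspace(0,6.28,90)])
    P=(P-[260,200]+.5)*8
    print(c,P.min(0),P.max(0))
print(at("wrist",313.3,239.6,126,m),at("wrist",313.3,240.5,126,m))
E
```

```text
(456.5, -244.5) [278.4 168. ] [620.8 498.4]
(457, -246) [266.4 179.2] [608. 508.]
[ 454.4 -245.7  126. ] [ 455.1 -245.9  126. ]
```

```bash
python3 -m jog '{"jaw":[60,60,60,60,60,60,60,60],"slide":[[0.04,-0.04,0.5],[0,0,0.8],[0,0,0.8],[0,0,0.7],[0,0,0.5],[0,0,0.3],[0,0,0.14],[0,0,0]],"spin":[0,0,0,0,0,0,0,0]}'
python3 -m jog '{"jaw":[30,30,30,30,30,30,30,30],"slide":[[0,0,0],[0,0,0],[0,0,0],[0,0,0],[0,0,0],[0,0,0],[0,0,0],[0,0,0]],"spin":[0,0,0,0,0,0,0,0]}' 25
```

```text
time_s: 4.35
ee_pos: [455.1, -245.7, 101.6]
ee_rot: [-180.0, -0.0, 158.2]
force: [-0.4, -0.1, 0.7]
gripper_width: 59.8
gripper_force: 0.0
time_s: 5.15
ee_pos: [455.3, -245.8, 102.2]
ee_rot: [-180.0, 0.0, 158.3]
force: [-0.3, 1.3, 4.8]
gripper_width: 32.6
gripper_force: 25.0
```

```bash
python3 -m jog '{"jaw":[30,30,30,30,30,30,30,30,30],"slide":[[0,0,-0.1],[0,0,-0.3],[0,0,-0.6],[0,0,-0.7],[0,0,-0.7],[0,0,-0.7],[0,0,-0.7],[0,0,-0.4],[0,0,-0.1]],"spin":[0,0,0,0,0,0,0,0,0]}'
python3 - <<'E'
from h import *
import cv2
s=env.state();print(s["ee_pos"],s["ee_rot"],s["force"],s["torque"],s["qpos"].round(1))
i=env.grab_frame("scene")
cv2.imwrite("pics/s2.png",cv2.resize(i[20:260,160:480],(800,600))[:,:,::-1])
E
```

```text
time_s: 6.05
ee_pos: [455.5, -246.0, 232.1]
ee_rot: [-180.0, 0.1, 158.3]
force: [-0.6, -0.1, -1.9]
gripper_width: 32.6
gripper_force: 25.0
[ 455.49606195 -245.97709361  232.10655115] [-1.79973544e+02  1.41162460e-01  1.58254419e+02] [-0.58823009 -0.14175416 -1.85167308] [ 0.00684567 -0.13218585  0.01775802] [-29.6  12.4  95.3  -0.   72.2 -97.9]
```

View pics/s2.png

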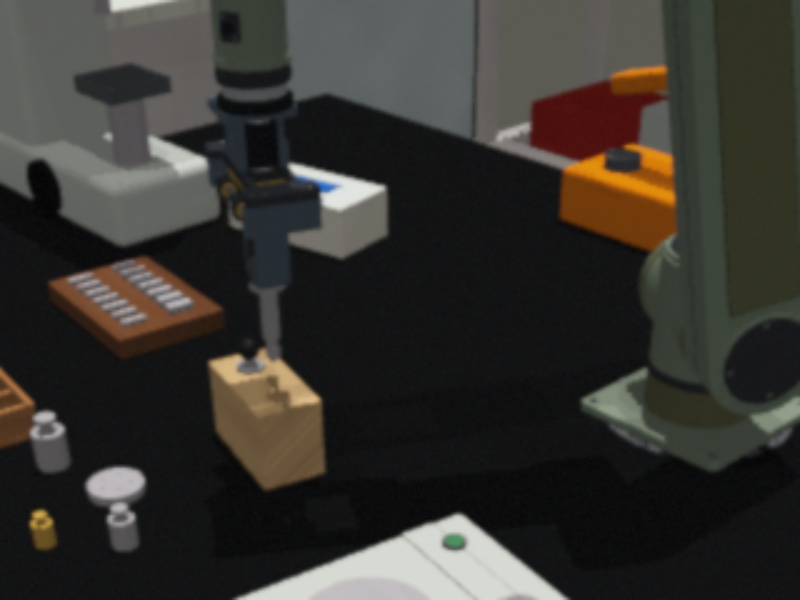

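The screw is in the gripper and clear of the stand, with its hole free and the pin still standing. I'll move it close to the well.

```bash
python3 -m jog '{"jaw":[30,30,30,30,30,30,30,30,30,30],"slide":[[0.07,0.4,0],[0.13,0.7,0],[0.165,0.9,0],[0.174,0.95,0],[0.174,0.95,0],[0.174,0.95,0],[0.174,0.95,0],[0.174,0.95,0],[0.174,0.95,0],[0.174,0.95,0]],"spin":[0,0,0,0,0,0,0,0,0,0]}'
python3 -m jog '{"jaw":[30,30,30,30,30,30,30,30,30,30],"slide":[[0.174,0.95,0],[0.174,0.95,0],[0.174,0.95,0],[0.174,0.95,0],[0.174,0.95,0],[0.174,0.95,0],[0.174,0.95,0],[0.13,0.7,0],[0.07,0.4,0],[0.03,0.16,0]],"spin":[0,0,0,0,0,0,0,0,0,0]}'
python3 -m jog '{"jaw":[30,30,30,30,30,30,30,30,30,30],"slide":[[0,0,0],[0,0,0],[0,0,0],[0,0,0],[0,0,0],[0,0,0],[0,0,0],[0,0,0],[0,0,0],[0,0,0]],"spin":[-0.5,-1,-1,-1,-1,-1,-1,-1,-1,-1]}'
python3 -m jog '{"jaw":[30,30,30,30],"slide":[[0,0,0],[0,0,0],[0,0,0],[0,0,0]],"spin":[-1,-0.5,-0.25,0]}'
python3 - <<'E'
from h import *
import cv2
m=env.camera_model("wrist");s=env.state();print(s["qpos"].round(1),s["ee_pos"].round(1),s["ee_rot"].round(2))
print(proj("wrist",(538,206.7,98),m))
cv2.imwrite("pics/w2.png",env.grab_frame("wrist")[:,:,::-1])
np.save("w2.npy",m["camera_from_world"])
E
```

```text
time_s: 7.1
ee_pos: [506.1, 15.0, 229.3]
ee_rot: [-180.0, -0.2, 158.3]
force: [1.1, -0.5, -1.2]
gripper_width: 32.2
gripper_force: 25.0
time_s: 8.1
ee_pos: [553.9, 250.6, 229.4]
ee_rot: [-179.9, -0.1, 158.3]
force: [-0.0, 0.5, -2.6]
gripper_width: 32.7
gripper_force: 25.0
time_s: 9.1
ee_pos: [554.1, 248.4, 230.3]
ee_rot: [180.0, -0.1, -125.5]
force: [0.2, -0.5, -2.3]
gripper_width: 32.8
gripper_force: 25.0
time_s: 9.5
ee_pos: [554.2, 248.6, 230.4]
ee_rot: [180.0, -0.1, -111.8]
force: [-0.2, -0.1, -1.7]
gripper_width: 32.4
gripper_force: 25.0
[  23.1   20.8   83.6   -0.    75.7 -135.1] [554.2 248.6 230.4] [ 1.7997e+02 -7.0000e-02 -1.1180e+02]
[311.9 177.1]
```

View pics/w2.png

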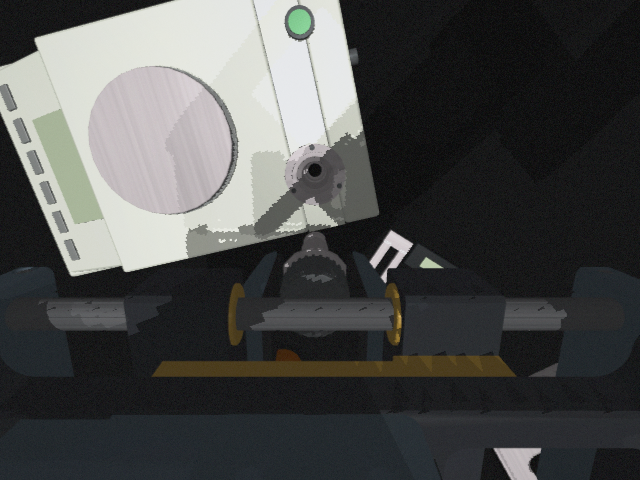

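The wrist view shows the well at about (315,170) and the held screw's nose at about (315,236). I'll enlarge both.

```bash
python3 - <<'E'
import cv2
i=cv2.imread("pics/w2.png")[135:261,231:399]
i=cv2.convertScaleAbs(i,alpha=1.8,beta=15)
cv2.imwrite("pics/w2c.png",cv2.resize(i,None,fx=4.75,fy=4.75,interpolation=cv2.INTER_CUBIC))
E
```

```text
(no output)
```

View pics/w2c.png

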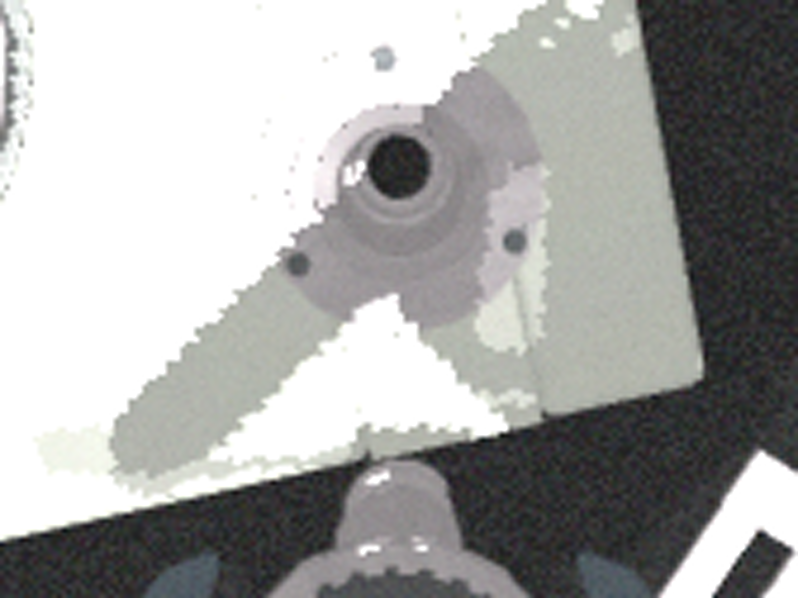

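```bash
cat > ov.py <<'E'
from h import *
import cv2,sys
m=env.camera_model("wrist");m["camera_from_world"]=np.load("w2.npy")
x,y,sx,sy=map(float,sys.argv[1:5])
i=cv2.imread("pics/w2c.png")
def circ(cx,cy,z,r,col):
    P=np.array([proj("wrist",(cx+r*np.cos(a),cy+r*np.sin(a),z),m) for a in np.linspace(0,6.283,60)])
    P=(P-[231,135]+.5)*4.75-.5
    cv2.polylines(i,[P.round().astype(int).reshape(-1,1,2)],True,col,1)
    print(z,r,P.min(0).round(),P.max(0).round(),P.mean(0).round())
circ(x,y,98,20,(0,0,255));circ(x,y,98,16.5,(0,255,0));circ(x,y,93,12,(255,0,0));circ(x,y,36,12,(0,200,200));circ(x,y,27.5,9,(255,0,255))
for z,r in((-59,9.5),(-75,9),(-86.5,5)): circ(sx,sy,222.4+z,r,(0,128,255))
cv2.imwrite("pics/ov%s.png"%sys.argv[5],i)
E
python3 ov.py 536.5 206 554.2 248.6 1
```

```text
98 20 [283.  82.] [503. 304.] [391. 195.]
98 16.5 [302. 102.] [483. 285.] [391. 195.]
93 12 [328. 126.] [457. 258.] [391. 193.]
36 12 [338. 116.] [447. 228.] [392. 173.]
27.5 9 [352. 129.] [433. 211.] [392. 170.]
163.4 9.5 [326. 478.] [452. 600.] [388. 540.]
147.4 9 [333. 457.] [446. 565.] [388. 512.]
135.9 5 [359. 464.] [419. 522.] [389. 493.]
```

View pics/ov1.png

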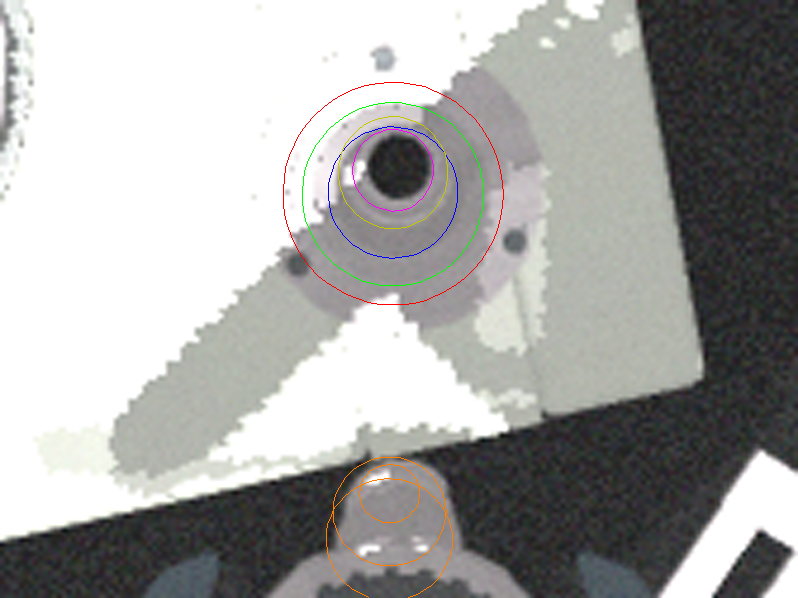

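The overlay puts the well at about (536,206) in camera terms. The nose and well share a bias of roughly 1.5 mm, so the relative move is 46.6 mm in tool x and 0.3 mm in tool y.

```bash
python3 -m jog '{"jaw":[30,30,30,30,30,30,30,30,30],"slide":[[0.4,0.01,0],[0.5,0,0],[0.4,0,0],[0.253,0,0],[0,0,0.5],[0,0,0.4],[0,0,0.25],[0,0,0.1],[0,0,0]],"spin":[0,0,0,0,0,0,0,0,0]}'
python3 -m jog '{"jaw":[30,30,30,30,30,30],"slide":[[0,0,0.1],[0,0,0.1],[0,0,0.1],[0,0,0.1],[0,0,0],[0,0,0]],"spin":[0,0,0,0,0,0]}'
```

```text
time_s: 10.45
ee_pos: [536.9, 206.3, 192.7]
ee_rot: [180.0, -0.0, -111.7]
force: [0.1, -0.3, -1.4]
gripper_width: 32.7
gripper_force: 25.0
time_s: 11.05
ee_pos: [537.1, 206.3, 181.2]
ee_rot: [180.0, -0.0, -111.7]
force: [0.1, 0.7, -2.2]
gripper_width: 32.6
gripper_force: 25.0
```

```bash
python3 -m jog '{"jaw":[30,30,30,30,30,30,30],"slide":[[0,0,0.1],[0,0,0.1],[0,0,0.1],[0,0,0.1],[0,0,0.1],[0,0,0],[0,0,0]],"spin":[0,0,0,0,0,0,0]}'
```

```text
time_s: 11.75
ee_pos: [537.1, 206.3, 166.2]
ee_rot: [180.0, -0.0, -111.7]
force: [0.6, 0.3, -1.8]
gripper_width: 32.5
gripper_force: 25.0
```

```bash
python3 -c "
from workcell import env
s=env.state();print(s['force'],s['torque'],s['ee_pos'])"
```

```text
[ 0.62528548  0.29861992 -1.76237745] [ 0.14456039 -0.10911923  0.01778044] [537.10335623 206.29766483 166.15532386]
```

```bash
python3 -m jog '{"jaw":[30,30,30,30,30,30,30,30,30],"slide":[[0,0,0.1],[0,0,0.14],[0,0,0.14],[0,0,0.14],[0,0,0.14],[0,0,0.14],[0,0,0.1],[0,0,0],[0,0,0]],"spin":[0,0,0,0,0,0,0,0,0]}'
python3 -m jog '{"jaw":[30,30,30,30],"slide":[[0.03,0,0],[0.03,0,0],[0,0,0],[0,0,0]],"spin":[0,0,0,0]}'
```

```text
time_s: 12.65
ee_pos: [537.1, 206.3, 139.2]
ee_rot: [-180.0, -0.0, -111.7]
force: [0.5, 0.6, -1.5]
gripper_width: 32.5
gripper_force: 25.0
time_s: 13.05
ee_pos: [536.5, 204.6, 139.3]
ee_rot: [-180.0, 0.0, -111.8]
force: [-0.9, 0.0, -1.3]
gripper_width: 32.6
gripper_force: 25.0
```

```bash
python3 -m jog '{"jaw":[30,30,30,30],"slide":[[0.02,0,0],[0.01,0,0],[0,0,0],[0,0,0]],"spin":[0,0,0,0]}'
python3 -m jog '{"jaw":[30,30,30,30,30,30,30],"slide":[[-0.03,0,0],[-0.03,0,0],[-0.03,0,0],[-0.03,0,0],[-0.03,0,0],[0,0,0],[0,0,0]],"spin":[0,0,0,0,0,0,0]}'
```

```text
time_s: 13.45
ee_pos: [536.1, 203.8, 139.2]
ee_rot: [-180.0, -0.0, -111.7]
force: [0.9, -0.3, -1.5]
gripper_width: 32.7
gripper_force: 25.0
time_s: 14.15
ee_pos: [537.6, 207.5, 139.2]
ee_rot: [180.0, -0.1, -111.7]
force: [-0.4, -2.8, -0.1]
gripper_width: 31.9
gripper_force: 25.0
```

```bash
python3 -m jog '{"jaw":[30,30,30,30,30,30],"slide":[[0.05,0,0],[0.057,0,0],[0,0.03,0],[0,0.03,0],[0,0,0],[0,0,0]],"spin":[0,0,0,0,0,0]}'
python3 -m jog '{"jaw":[30,30,30,30,30,30],"slide":[[0,-0.03,0],[0,-0.03,0],[0,-0.03,0],[0,-0.03,0],[0,0,0],[0,0,0]],"spin":[0,0,0,0,0,0]}'
```

```text
time_s: 14.75
ee_pos: [534.9, 205.8, 139.2]
ee_rot: [-180.0, 0.0, -111.7]
force: [-0.3, -0.0, -2.2]
gripper_width: 32.6
gripper_force: 25.0
time_s: 15.35
ee_pos: [538.2, 204.3, 139.2]
ee_rot: [180.0, -0.0, -111.8]
force: [0.6, -0.3, -2.2]
gripper_width: 32.3
gripper_force: 25.0
```

```bash
python3 -m jog '{"jaw":[30,30,30,30,30,30,30],"slide":[[0,0.03,0],[0,0.03,0],[0,0,0.19],[0,0,0.19],[0,0,0.19],[0,0,0],[0,0,0]],"spin":[0,0,0,0,0,0,0]}'
python3 -m jog '{"jaw":[30,30,30,30,30],"slide":[[0,0,0.02],[0,0,0.02],[0,0,0.02],[0,0,0],[0,0,0]],"spin":[0,0,0,0,0]}'
```

```text
time_s: 16.05
ee_pos: [536.5, 204.9, 121.8]
ee_rot: [180.0, -0.0, -111.7]
force: [0.8, 0.2, -2.3]
gripper_width: 32.7
gripper_force: 25.0
time_s: 16.55
ee_pos: [536.6, 205.0, 120.4]
ee_rot: [-180.0, -0.0, -111.7]
force: [0.7, -0.0, -1.5]
gripper_width: 32.3
gripper_force: 25.0
```

```bash
python3 -m jog '{"jaw":[30,30,30,30],"slide":[[0,0,0.02],[0,0,0.01],[0,0,0],[0,0,0]],"spin":[0,0,0,0]}'|egrep 'pos|force:'
python3 -m jog '{"jaw":[30,30,30,30],"slide":[[0,0,0.02],[0,0,0.01],[0,0,0],[0,0,0]],"spin":[0,0,0,0]}'|egrep 'pos|force:'
```

```text
ee_pos: [536.5, 205.0, 119.4]
force: [-0.3, 0.2, -1.9]
gripper_force: 25.0
ee_pos: [536.6, 205.0, 118.5]
force: [0.4, -0.4, -2.0]
gripper_force: 25.0
```

```bash
python3 -m jog '{"jaw":[30,30,30,30],"slide":[[0,0,0.02],[0,0,0.01],[0,0,0],[0,0,0]],"spin":[0,0,0,0]}'|egrep 'pos|force:'
python3 -m jog '{"jaw":[30,30,30,30],"slide":[[0,0,0.02],[0,0,0.01],[0,0,0],[0,0,0]],"spin":[0,0,0,0]}'|egrep 'pos|force:'
```

```text
ee_pos: [536.6, 204.9, 117.6]
force: [0.5, 0.2, -1.3]
gripper_force: 25.0
ee_pos: [536.6, 204.9, 116.7]
force: [0.6, 0.4, -1.5]
gripper_force: 25.0
```

```bash
python3 -m jog '{"jaw":[30,30,30,30],"slide":[[0,0,0.02],[0,0,0.01],[0,0,0],[0,0,0]],"spin":[0,0,0,0]}'|egrep 'pos|force:'
```

```text
ee_pos: [536.4, 205.0, 115.7]
force: [-0.4, 0.1, -2.1]
gripper_force: 25.0
```

```bash
python3 -m jog '{"jaw":[30,30,30,30],"slide":[[0,0,0.02],[0,0,0.01],[0,0,0],[0,0,0]],"spin":[0,0,0,0]}'|egrep 'pos|force:'
```

```text
ee_pos: [536.5, 205.0, 114.9]
force: [-0.5, -0.0, -1.6]
gripper_force: 25.0
```

```bash
python3 -m jog '{"jaw":[30,30,30,30],"slide":[[0,0,0.02],[0,0,0.01],[0,0,0],[0,0,0]],"spin":[0,0,0,0]}'|egrep 'pos|force:'
```

```text
ee_pos: [536.6, 205.0, 114.1]
force: [0.2, -0.3, -0.7]
gripper_force: 25.0
```

```bash
python3 -m jog '{"jaw":[30,30,30,30],"slide":[[0,0,0.01],[0,0,0.01],[0,0,0],[0,0,0]],"spin":[0,0,0,0]}'|egrep 'pos|force:'
```

```text
ee_pos: [536.7, 205.0, 113.6]
force: [0.0, -0.4, 1.2]
gripper_force: 25.0
```

```bash
python3 -m jog '{"jaw":[30,30,30,30,30],"slide":[[0,0,0],[0,0,0],[0,0,0],[0,0,0],[0,0,0]],"spin":[0.8,0.8,0.8,0.8,0]}'|egrep 'pos|rot|force:'
```

```text
ee_pos: [536.4, 205.0, 113.2]
ee_rot: [180.0, -0.0, -137.3]
force: [-0.5, 0.0, -1.1]
gripper_force: 25.0
```

```bash
python3 -m jog '{"jaw":[30,30,30,30,30],"slide":[[0,0,0],[0,0,0],[0,0,0],[0,0,0],[0,0,0]],"spin":[0.6,0.6,0.6,0.6,0]}'|egrep 'pos|rot|force:'; python3 -c "
from workcell import env
print(env.state()['torque'])"
```

```text
ee_pos: [536.3, 205.0, 113.0]
ee_rot: [180.0, -0.0, -156.4]
force: [-0.6, 0.2, -2.6]
gripper_force: 25.0
[ 0.32556133 -0.0149029  -0.01408936]
```

```bash
python3 -m jog '{"jaw":[30,30,30,30,30],"slide":[[0,0,0.009],[0,0,0.009],[0,0,0.009],[0,0,0.009],[0,0,0]],"spin":[0.9,0.9,0.9,0.9,0]}'|egrep 'pos|rot|force:'
```

```text
ee_pos: [536.3, 205.3, 112.0]
ee_rot: [180.0, -0.0, 174.8]
force: [-0.6, 0.8, -1.8]
gripper_force: 25.0
```

```bash
python3 -m jog '{"jaw":[30,30,30,30,30],"slide":[[0,0,0.008],[0,0,0.008],[0,0,0.008],[0,0,0.008],[0,0,0]],"spin":[0.9,0.9,0.9,0.9,0]}'|egrep 'pos|rot|force:'
```

```text
ee_pos: [536.6, 205.4, 111.2]
ee_rot: [180.0, -0.0, 146.1]
force: [-0.2, 2.7, -2.6]
gripper_force: 25.0
```

```bash
python3 -m jog '{"jaw":[30,30,30,30,30],"slide":[[0.012,0.018,0.009],[0,0,0.009],[0,0,0.009],[0,0,0.009],[0,0,0]],"spin":[0.9,0.9,0.9,0.9,0]}'|egrep 'pos|rot|force:'
```

```text
ee_pos: [536.7, 205.8, 110.2]
ee_rot: [180.0, 0.0, 117.4]
force: [-0.0, 2.2, -1.9]
gripper_force: 25.0
```

```bash
python3 -c "
from workcell import env
s=env.state();print(s['torque'],s['qpos'].round(1),s['time_s'])"
```

```text
[ 0.41779274 -0.25664084  0.01072573] [19.8 23.1 98.4  0.  58.6 -7.5] 22.25
```

```bash
python3 -m jog '{"jaw":[30,30,30,30,30],"slide":[[0.02,0.01,0.009],[0,0,0.009],[0,0,0.009],[0,0,0.009],[0,0,0]],"spin":[0.9,0.9,0.9,0.9,0]}'|egrep 'pos|rot|force:'
```

```text
ee_pos: [536.7, 206.2, 109.2]
ee_rot: [180.0, 0.0, 88.6]
force: [-0.1, 1.1, -1.9]
gripper_force: 25.0
```

```bash
python3 -m jog '{"jaw":[30,30,30,30,30],"slide":[[0,0,0.009],[0,0,0.009],[0,0,0.009],[0,0,0.009],[0,0,0]],"spin":[0.9,0.9,0.9,0.9,0]}'|egrep 'pos|rot|force:'
```

```text
ee_pos: [536.8, 206.1, 108.2]
ee_rot: [180.0, -0.0, 59.8]
force: [0.3, 1.1, -3.5]
gripper_force: 25.0
```

```bash
python3 -m jog '{"jaw":[30,30,30,30],"slide":[[0,0,0.01],[0,0,0.01],[0,0,0.01],[0,0,0]],"spin":[0.8,0.8,0.8,0]}'|egrep 'pos|rot|force:'
```

```text
ee_pos: [536.9, 206.1, 107.4]
ee_rot: [179.9, -0.0, 40.6]
force: [1.1, -0.1, -1.1]
gripper_force: 25.0
```

```bash
python3 -m jog '{"jaw":[30,30,30,30],"slide":[[0,0,0.01],[0,0,0.01],[0,0,0],[0,0,0]],"spin":[0.8,0.8,0,0]}'|egrep 'pos|rot|force:'
```

```text
ee_pos: [536.9, 206.1, 106.9]
ee_rot: [180.0, -0.0, 27.8]
force: [1.1, 1.0, -0.2]
gripper_force: 25.0
```

```bash
python3 -m jog '{"jaw":[30,30,30,30],"slide":[[0,0,0.007],[0,0,0.007],[0,0,0],[0,0,0]],"spin":[0.8,0.8,0,0]}'|egrep 'pos|rot|force:'
```

```text
ee_pos: [536.8, 206.2, 106.4]
ee_rot: [180.0, -0.0, 14.9]
force: [1.8, -0.5, 0.2]
gripper_force: 25.0
```

```bash
python3 -c "
from workcell import env
s=env.state();print(s['torque'],s['force'],s['qpos'].round(1),s['time_s'])"
```

```text
[-0.17175478 -0.34609828  0.04678049] [ 1.84862882 -0.46497406  0.20029117] [19.9 23.3 98.6 -0.  58.1 95. ] 24.45
```

```bash
python3 -m jog '{"jaw":[30,30,30,30],"slide":[[0,0,0.007],[0,0,0],[0,0,0],[0,0,0]],"spin":[0.8,0,0,0]}'|egrep 'pos|rot|force:'
```

```text
ee_pos: [537.0, 206.2, 106.3]
ee_rot: [180.0, -0.1, 8.4]
force: [2.0, -1.2, 1.7]
gripper_force: 25.0
```

```bash
python3 -m jog '{"jaw":[30,30,30,30],"slide":[[0,0,0.007],[0,0,0],[0,0,0],[0,0,0]],"spin":[0.8,0,0,0]}'|egrep 'pos|rot|force:';python3 -c "
from workcell import env
s=env.state();print(s['torque'],s['force'],s['time_s'])"
```

```text
ee_pos: [537.0, 206.1, 106.3]
ee_rot: [180.0, -0.1, 2.0]
force: [2.4, -2.4, 4.8]
gripper_force: 25.0
[-0.61876272 -0.40981546  0.06853837] [ 2.43523326 -2.3914092   4.78853509] 25.25
```

```bash
python3 -m jog '{"jaw":[30,30,30,30],"slide":[[0,0,-0.007],[0,0,0],[0,0,0],[0,0,0]],"spin":[0.6,0.6,0,0]}'|egrep 'pos|rot|force:';python3 -c "
from workcell import env
s=env.state();print(s['torque'],s['force'],s['time_s'])"
```

```text
ee_pos: [536.8, 206.1, 106.3]
ee_rot: [180.0, -0.0, -7.6]
force: [1.9, -3.0, 5.3]
gripper_force: 25.0
[-0.63462642 -0.46166786  0.05458317] [ 1.86755357 -3.04079528  5.25622352] 25.65
```

```bash
python3 -m jog '{"jaw":[30,30,30,30],"slide":[[0,0,-0.01],[0,0,0],[0,0,0],[0,0,0]],"spin":[0,0,0,0]}'|egrep 'pos|rot|force:';python3 -c "
from workcell import env
s=env.state();print(s['torque'],s['force'],s['time_s'])"
```

```text
ee_pos: [536.8, 206.1, 106.3]
ee_rot: [180.0, -0.0, -7.7]
force: [3.3, -5.0, 3.8]
gripper_force: 25.0
[-0.83110382 -0.63855629  0.04365338] [ 3.30855798 -4.99437505  3.8264565 ] 26.05
```

```bash
python3 -m jog '{"jaw":[45,45,45,45],"slide":[[0,0,0],[0,0,0],[0,0,0],[0,0,0]],"spin":[0,0,0,0]}'|egrep 'pos|rot|force:';python3 -c "
from workcell import env
s=env.state();print(s['torque'],s['force'],s['time_s'])"
```

```text
ee_pos: [535.9, 206.6, 105.8]
ee_rot: [180.0, 0.1, -7.7]
force: [-0.1, -0.0, -0.0]
gripper_force: 0.0
[0.00710401 0.0260435  0.00060861] [-0.0572615  -0.00343943 -0.03310432] 26.45
```

```bash
python3 -m jog '{"jaw":[60,60,60,60,60,60,60,60],"slide":[[0,0,0],[0,0,-0.1],[0,0,-0.3],[0,0,-0.6],[0,0,-0.8],[0,0,-0.6],[0,0,-0.3],[0,0,0]],"spin":[0,0,0,0,0,0,0,0]}'|egrep 'pos|rot|force:'
python3 - <<'E'
from h import *
import cv2
m=env.camera_model("wrist")
w=env.grab_frame("wrist")[:,:,::-1];s=env.grab_frame("scene")[:,:,::-1]
print(proj("wrist",(536.8,206.1,130),m),proj("scene",(537,206,98)))
x,y=proj("wrist",(536.8,206.1,120),m).astype(int)
a=cv2.resize(w[max(y-60,0):y+60,x-40:x+40],(400,600),interpolation=cv2.INTER_CUBIC)
x,y=proj("scene",(537,206,110)).astype(int)
b=cv2.resize(s[y-45:y+45,x-30:x+30],(400,600),interpolation=cv2.INTER_CUBIC)
cv2.imwrite("pics/end.png",np.hstack([a,b]));print(env.state()["force"])
E
```

```text
ee_pos: [537.3, 206.6, 189.1]
ee_rot: [-179.9, -0.2, -7.7]
force: [0.4, -0.2, 0.3]
gripper_force: 0.0
[315.1 249.3] [368.1 262.8]
[ 0.30518727  1.13746492 -0.54460416]
```

View pics/end.png

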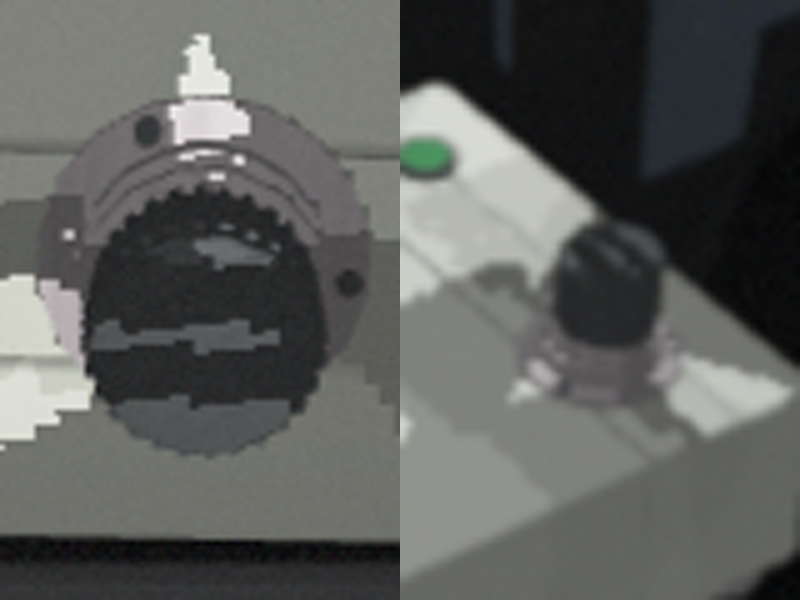

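The screw stands upright and concentric on the bush, with the collar seated and the gripper clear.

```bash
python3 -c "
from workcell import env
print(env.job_done())"
```

```text
the job is handed in; nothing more can be done
None
```

The lock screw is threaded into the balance until its collar stopped on the bush, then released, and the job is handed in at about 27 s of the 72 s. No verdict came back. I judged the collar seated from the sharp rise in force, the turn count and the last picture, not by measuring the gap.

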